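Fit the grinder lid and hold it at the pulse mark

TASK

Put the loose lid on the spice grinder: line its two lugs up with the two slots and lower it until you feel it sit fully down on the rim. Then twist it clockwise (seen from above), against the spring, until the white stripe on its grip points at the orange pulse mark, half-way to the red lock mark, and never as far as the lock click. Finish holding it there in the gripper, as the spring would turn it back, and leave the mug, spice jar and pepper mill where they stand.

Things in the scene. Friction and masses are not known exactly. Their poses are not given: they have to be found in the camera images.
- lid_grip (a point): Loose lid, white cap with a black grip, 88 mm across, 0.12 kg, upright on the worktop. The point is on its axis in its bar grip, 44 mm above the lid's lowest face, 21 mm above the cap's top and 15 mm below the bar's top. The bar is 62 mm long (along x), 16 mm thick (y), 36 mm tall, white stripe on top. z is up; x lies along the bar and the lugs; a half turn of the lid makes no difference
- lid_rim (a point): Point on the lid's axis at the underside of its cap, 29 mm below lid_grip, same axes; it meets mouth when the lid sits fully down. Below it is a plug 15 mm deep, 54 mm across, with two lugs at its bottom towards +x and -x, each 12 mm wide, 6 mm tall, reaching 34 mm from the axis
- mouth (a point): Mouth of the black and grey grinder (124 mm across, fixed): its centre, level with the rim's top, 85 mm above the worktop. z is up; +x and -x point at the two lug slots and their white marks (enter with the lid's x along this x, within 8 degrees). Plug hole 58 mm across, slots about 21 mm wide, to 37 mm from the axis. Ledges 6 mm thick keep the turned lugs in; anticlockwise they meet a stop
- half_mark (a point): One of the two opposite orange pulse marks on the rim, 50.5 mm from the axis; its x axis points outward along the mark, 40 degrees clockwise (seen from above) from the mouth's x. The red lock marks lie 80 degrees clockwise. The lid is to end with its x along this line, either way round
- drive_ring (a joint): Spring-back ring inside the mouth, rad: 0 at rest, grows clockwise. The lugs meet its pins after about 9 degrees of clockwise turn from the slots and then push it: about 0.54 at the pulse mark. The spring gives 0.03 N m at 0, 0.11 N m at the pulse mark, and turns a released lid back. From about 52 degrees of lid turn sprung balls resist; the lugs snap past them at about 80 degrees
- mug_mid (a point): Bystander, loose: dark blue-and-black striped mug, 84x112x89 mm; point half-way up on its axis
- spice_mid (a point): Bystander, loose: small spice jar with a green cap, 44 mm across, 99 mm tall; point half-way up
- mill_mid (a point): Bystander, loose: wooden pepper mill, 58 mm across, 170 mm tall; point half-way up

How it is judged:
By the outcome, as a careful person would: the job done as asked, in the order asked, and still so for the second after the job is handed in, while the arm keeps its last pose, push and grip.
It also fails if it takes over 42 s, if anything falls off the work surface, if the arm or the gripper's body presses on something with over 40 N, if the wrist force passes 120 N, or if a joint passes its speed limit or range.

ROBOT

A 6-joint arm with a two-finger parallel gripper is mounted at the origin on a cart in front of the work surface, level with it; the furniture and walls round the work are solid. World frame = base frame: x ahead of the robot, y to its left, z up, the work surface at z = 0. Lengths are in m, angles in rad, forces in N, time in s.
With the tool pointing down it reaches from about 0.275 to 0.75 m from the base axis. Payload 10.2 kg.
Tool frame: the origin (TCP) lies on the mounting face of the last link; the fingertips stand 166 mm ahead of it and the grasp point (between the pads) lies 147 mm ahead of it; z points along the fingers, y is the line along which they close (so a half turn about z gives the same grasp; the last joint's range is limited). The gripper opens to 88 mm and grips with 3 to 60 N. Pads are 18 mm wide; open, the fingers measure 123 mm over their backs; the gripper's body (75 mm by 187 mm) begins 45 mm behind the grasp point.
Start: joints at [-1.543, 0.313, 1.498, -0, 1.331, -0.223], TCP at [0.13, -0.509, 0.405] pointing down, gripper open.
Joint ranges: [-2.94, 2.94], [-0.97, 2.17], [0.19, 2.56], [-1.23, 4.37], [0.02, 3.11], [-2.88, 2.88]. Speed limits (rad/s): [2.39, 2.39, 3.01, 3.14, 3.14, 3.14].

INTERFACE

Orientations are given as a 3x3 rotation matrix whose columns are the frame's x, y, z axes.
In Python, from rig import bot gives the robot as it stands.
- The arm moves only by the shell command python3 -m inch 'ROWS'. ROWS is JSON, a list of rows, each a list of 7 numbers: the opening, from 0 (shut) to 1 (fully open), then the shift along the tool's x, y, z in units of 0.3 m (1.0 is 0.3 m), then the turn, a rotation vector about the tool's x, y, z in units of pi/4 rad (1.0 is pi/4 rad). A call has 1 to 10 rows; each row is the pose to reach, as a shift and turn from the pose commanded when the call began, along the tool's axes at that moment; what a row does not reach only later rows make up. A row lasts 1/8 s, in which the tool goes at most 62.5 mm and 10.7 degrees, less where a joint would pass 70% of its speed; a pose out of reach is approached as far as the arm can. A call with a number of a shift or a turn outside -1 to 1 is refused whole. A call with a gripper value outside its range is refused whole. The fingers move at their own pace and stop on an object; the grip force is fixed at half the most. Time passes only in rows, so rows that repeat a pose let the fingers close. It gives the time, the measured TCP pose, the force, the opening and the grip force at its end, in the units of the state.
- bot.observe(): the state, without advancing time (a new reading comes with each control period).
- bot.get_image(name): name is "scene" or "side" or "wrist"; returns the picture (480x640x3 uint8, red, green, blue); there is no depth.
- bot.calibration(name): a dict with "mtx" (3x3 intrinsics, pixels), "R" (3x3) and "t" (3): a world point X has camera coordinates R X + t; the wrist camera has in their place "mount" (4x4, takes a point from camera to tool coordinates, whose origin is the TCP and whose axes are the flange's). Camera axes: x right, y down, z forward; pixel columns grow to the right and rows downward; lengths in m; the calibration is good to about 2 mm. A picture is of the moment at which its call begins: read the wrist's pose just before it. calibration takes no time and is no camera call.
- bot.hand_in(): hands the job in; it is judged then, once.
The state is a dict: "clock": time; "q": joint angles; "dq": joint speeds; "tau": joint torques, N m; "eef_pos": TCP position; "tool_rot": TCP orientation; "contact_force": force on the tool from outside, world axes, zero at the start; "ft_torque": the same for the moment, N m; "width": finger opening in m; "grip_force": force on a finger pad.
Only numpy, scipy, OpenCV 4.12 (cv2) and the standard library are available. Lean on these libraries where they do the work, as an engineer would, in place of code of your own. Each camera call takes 0.05 s, during which the arm holds its last target. There are 200 camera calls.

## Working session

There is one attempt and no reset: what is moved stays moved. The work goes in short steps, Python scripts to look and compute and a shell command to move; the robot and the scene stay as the last step left them, time stands still between calls to the robot, and variables do not carry over. Pictures are saved under pics/ and viewed, at most 10 in all, crops included, and the job is handed in when it is done.

```bash
mkdir -p pics; cat > h.py <<'E'
import numpy as np, cv2
from rig import bot
def snap(name,fn):
    s=bot.observe(); im=bot.get_image(name); cv2.imwrite('pics/'+fn,im[:,:,::-1]); return s,im
def cam(name,s=None):
    c=bot.calibration(name); K=np.array(c['mtx'])
    if name=='wrist':
        M=np.array(c['mount']); T=np.eye(4); T[:3,:3]=s['tool_rot']; T[:3,3]=s['eef_pos']; W=T@M
        return K,W[:3,:3],W[:3,3]
    R=np.array(c['R']); return K,R.T,-R.T@np.array(c['t'])
def onz(name,px,z,s=None):
    K,R,o=cam(name,s); d=R@np.linalg.solve(K,[px[0],px[1],1]); return o+d*(z-o[2])/d[2]
E
python3 - <<'E'
from h import *
s,a=snap('scene','s0.png'); snap('side','d0.png'); snap('wrist','w0.png')
print(s); 
for n in('scene','side'): print(cam(n))
E
```

```text
{'clock': 0.0, 'q': array([-1.54335565e+00,  3.13439986e-01,  1.49840146e+00, -1.13337758e-06,
        1.33096698e+00, -2.23423364e-01]), 'dq': array([-2.60631775e-03, -1.48677864e-03, -5.34306089e-05, -6.61340865e-06,
       -8.11928354e-06,  1.91771439e-03]), 'tau': array([ 5.69481072e-04, -4.02214730e+01, -2.52266604e+01,  6.94292178e-02,
        3.53476906e-02, -1.13143906e-04]), 'eef_pos': array([ 0.13030195, -0.50854197,  0.40417947]), 'tool_rot': array([[ 9.68698230e-01,  2.48241289e-01, -3.44578545e-05],
       [ 2.48241146e-01, -9.68697505e-01,  1.21528077e-03],
       [ 2.68303628e-04, -1.18579419e-03, -9.99999261e-01]]), 'contact_force': array([-0.08115108,  0.11958974,  0.42302344]), 'ft_torque': array([-0.03384242,  0.00934193,  0.01257652]), 'grip_force': 0.0, 'width': 0.08845199862191812}
(array([[451.71098392,   0.        , 316.46856331],
       [  0.        , 451.71098392, 247.0966496 ],
       [  0.        ,   0.        ,   1.        ]]), array([[-0.75095187, -0.35991266,  0.55365528],
       [-0.66008391,  0.38501265, -0.64502286],
       [ 0.01898761, -0.84984006, -0.52669853]]), array([0.02249142, 0.45815351, 0.53454463]))
(array([[565.53861574,   0.        , 317.56662054],
       [  0.        , 565.53861574, 241.15663023],
       [  0.        ,   0.        ,   1.        ]]), array([[-0.9698301 , -0.13063659,  0.20582436],
       [-0.24239481,  0.42681463, -0.87124854],
       [ 0.02596809, -0.89485381, -0.44560331]]), array([0.28736519, 0.76912507, 0.50469859]))
```

View pics/s0.png

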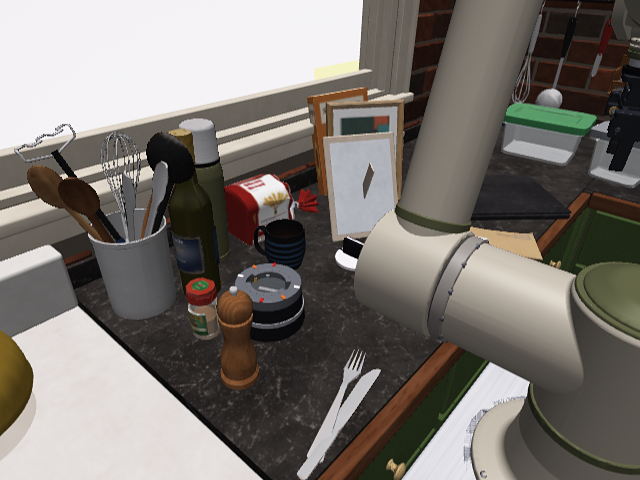

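View pics/d0.png

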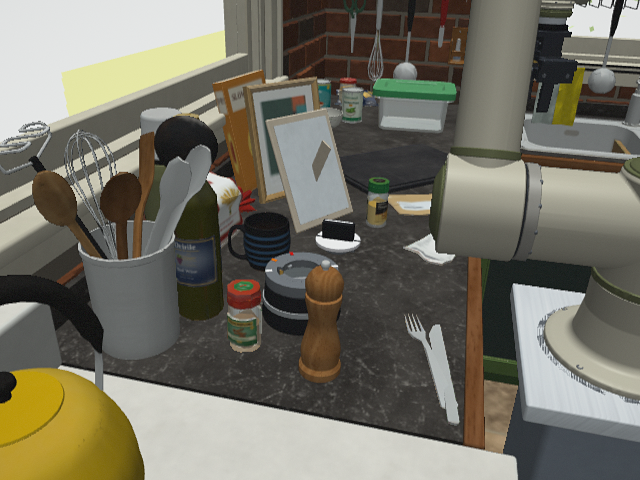

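The scene view shows the grinder's rim at about (270,284), the mill at (238,340), and the lid half hidden at (350,255). The side view shows the rim at about (302,267), the lid's cap at (338,240) with its grip at (338,230), the mug at (267,240), the mill at (321,320), and the green-capped spice jar at (377,203).

```bash
python3 - <<'E'
from h import *
np.set_printoptions(precision=3,suppress=True)
print('mouth',onz('scene',(270,284),.085),onz('side',(302,267),.085))
print('lid',onz('side',(338,240),.023),onz('side',(338,230),.044),onz('scene',(350,255),.023))
print('mug',onz('side',(267,240),.0445),'mill',onz('side',(321,322),.085),'jar',onz('side',(377,203),.05))
s=bot.observe();K,R,o=cam('wrist',s);print(o,R, bot.calibration('wrist')['mount'])
E
```

```text
mouth [0.475 0.048 0.085] [0.483 0.041 0.085]
lid [ 0.473 -0.189  0.023] [ 0.474 -0.189  0.044] [ 0.488 -0.193  0.023]
mug [ 0.589 -0.108  0.045] mill [0.42  0.175 0.085] jar [ 0.421 -0.331  0.05 ]
[ 0.205 -0.489  0.384] [[ 0.249 -0.923 -0.294]
 [-0.969 -0.238 -0.074]
 [-0.002  0.303 -0.953]] [[ 0.001 -0.953 -0.303  0.078]
 [ 1.     0.001 -0.001 -0.   ]
 [ 0.001 -0.303  0.953  0.02 ]
 [ 0.     0.     0.     1.   ]]
```

View pics/w0.png

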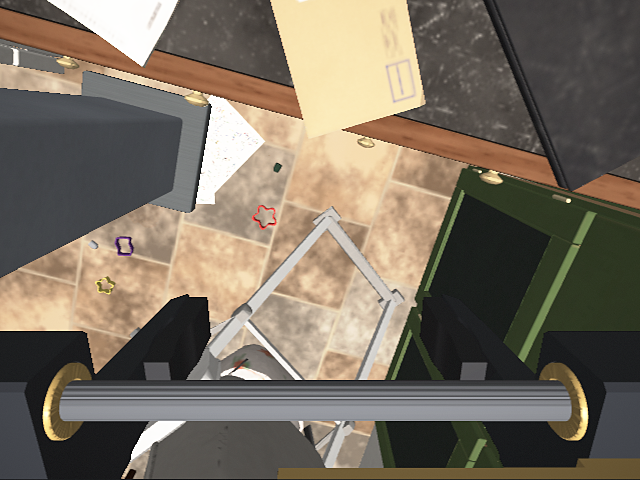

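```bash
python3 -m inch '[[1,0.65,-0.36,0,0,0,0],[1,0.65,-0.36,0,0,0,0],[1,0.65,-0.36,0,0,0,0],[1,0.65,-0.36,0,0,0,0],[1,0.65,-0.36,0,0,0,0]]' && python3 - <<'E'
from h import *
for p in [(303,230),(352,212),(285,145)]: print(onz('side',p,0))
s,_=snap('wrist','w1.png'); print(s['eef_pos'],s['tool_rot'][:,0])
E
```

```text
clock: 0.78
eef_pos: [0.2935, -0.3542, 0.4048]
tool_rot: [[0.968, 0.251, 0.0], [0.251, -0.968, 0.0], [0.0, -0.0, -1.0]]
contact_force: [-0.1, 0.0, 0.2]
width: 0.0885
grip_force: 0.0
[ 0.56217172 -0.25933245  0.        ]
[ 0.48208463 -0.38263795  0.        ]
[ 0.77312865 -0.82199052  0.        ]
[ 0.2934937  -0.35424458  0.4047548 ] [9.67864555e-01 2.51472060e-01 8.29106337e-05]
```

View pics/w1.png

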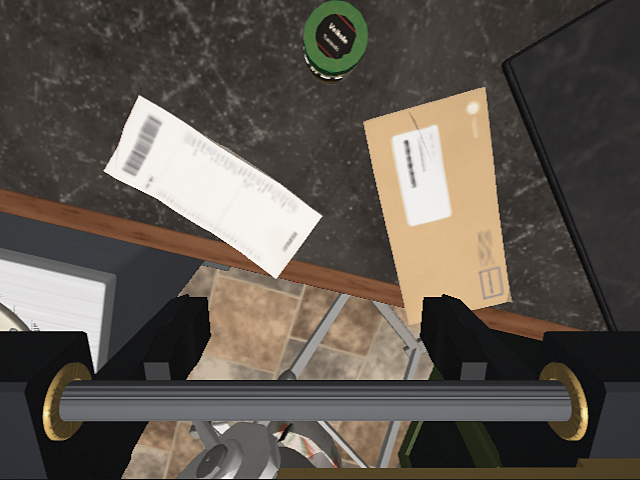

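```bash
python3 -m inch '[[1,0.68,-0.4,0,0,0,0],[1,0.68,-0.4,0,0,0,0],[1,0.68,-0.4,0,0,0,0],[1,0.68,-0.4,0,0,0,0],[1,0.68,-0.4,0,0,0,0]]' && python3 - <<'E'
from h import *
s,_=snap('wrist','w2.png'); print(s['eef_pos'],s['tool_rot'][:,0])
E
```

```text
clock: 1.45
eef_pos: [0.4613, -0.188, 0.4043]
tool_rot: [[0.968, 0.251, -0.0], [0.251, -0.968, 0.0], [-0.0, -0.0, -1.0]]
contact_force: [-0.3, 0.5, 0.5]
width: 0.0882
grip_force: 0.0
[ 0.46128424 -0.18800227  0.40430897] [ 9.68060031e-01  2.50718349e-01 -2.93205300e-04]
```

View pics/w2.png

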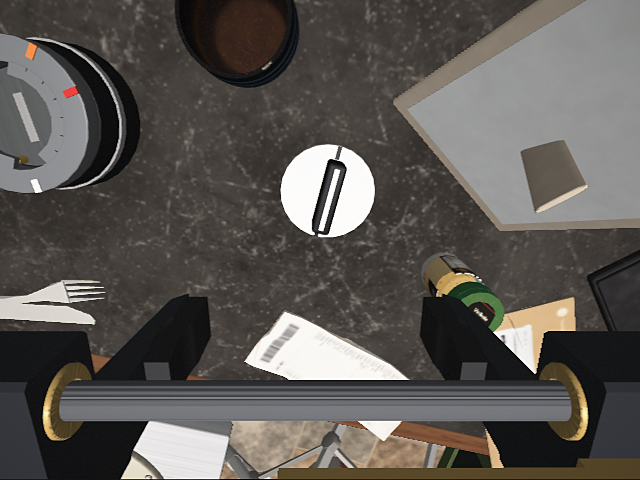

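The lid's cap is at about (328,191), with its stripe running from (337,165) to (322,235). The grinder is at the left edge, with an orange mark at (31,50), a red mark at (70,92) and a white mark at (37,186).

```bash
cat >> h.py <<'E'
def stripe(im,roi,thr=200):
    x0,y0,x1,y1=roi; g=cv2.cvtColor(im,cv2.COLOR_RGB2GRAY)[y0:y1,x0:x1]
    n,l,st,ce=cv2.connectedComponentsWithStats((g>thr).astype(np.uint8))
    out=[]
    for i in range(1,n):
        if st[i,4]>30:
            ys,xs=np.where(l==i); p=np.c_[xs+x0,ys+y0].astype(np.float32)
            out.append((st[i,4],cv2.minAreaRect(p)))
    return out
E
python3 - <<'E'
from h import *
np.set_printoptions(precision=4,suppress=True)
im=cv2.imread('pics/w2.png')[:,:,::-1]; s=bot.observe()
for a,r in stripe(im,(260,130,400,255)): print(a,r); 
g=cv2.cvtColor(im,cv2.COLOR_RGB2GRAY); m=np.zeros_like(g); m[130:255,260:400]=(g>200)[130:255,260:400]
c=max(cv2.findContours(m,0,1)[0],key=cv2.contourArea); e=cv2.fitEllipse(cv2.convexHull(c)); print(e)
print('lid',onz('wrist',e[0],.023,s))
for a,r in stripe(im,(260,130,400,255)):
    if a<2000:
        b=cv2.boxPoints(r); d=[np.linalg.norm(b[0]-b[1]),np.linalg.norm(b[1]-b[2])]
        P=[(b[0]+b[1])/2,(b[2]+b[3])/2] if d[0]<d[1] else [(b[1]+b[2])/2,(b[3]+b[0])/2]
        W=[onz('wrist',p,.059,s) for p in P]; v=W[1]-W[0]; print(W,np.linalg.norm(v),np.degrees(np.arctan2(v[1],v[0])))
print('jar',onz('wrist',(473,305),.099,s), 'tool x deg',np.degrees(np.arctan2(s['tool_rot'][1,0],s['tool_rot'][0,0])))
E
```

```text
2827 ((304.0654296875, 184.12667846679688), (45.799625396728516, 92.71725463867188), 15.843080520629883)
2420 ((350.8350830078125, 196.72116088867188), (45.06528854370117, 92.421142578125), 14.40002155303955)
338 ((328.62908935546875, 199.6726837158203), (5.351064682006836, 63.58879470825195), 15.350136756896973)
((317.9051513671875, 188.9990692138672), (73.33639526367188, 89.18852996826172), 12.309144020080566)
lid [ 0.4749 -0.1875  0.023 ]
[array([ 0.5009, -0.1967,  0.059 ]), array([ 0.4468, -0.1966,  0.059 ])] 0.054101463886932814 179.88795168302937
jar [ 0.4281 -0.328   0.099 ] tool x deg 14.425866754734738
```

```bash
python3 -m inch '[[1,0.1,-0.52,0,0,0,0.32],[1,0.1,-0.52,0,0,0,0.32],[1,0.1,-0.52,0,0,0,0.32],[1,0.1,-0.52,0,0,0,0.32]]' && python3 - <<'E'
from h import *
s,_=snap('wrist','w3.png'); print(s['eef_pos'],s['tool_rot'][:,0]); np.savez('w3.npz',eef_pos=s['eef_pos'],tool_rot=s['tool_rot'])
E
```

```text
clock: 2.0
eef_pos: [0.45, -0.0301, 0.4049]
tool_rot: [[1.0, 0.0, 0.0], [0.0, -1.0, -0.0], [0.0, 0.0, -1.0]]
contact_force: [0.5, 0.4, -0.1]
width: 0.0878
grip_force: 0.0
[ 0.45003474 -0.03006538  0.40491613] [9.99999942e-01 2.92185307e-04 1.77746148e-04]
```

View pics/w3.png

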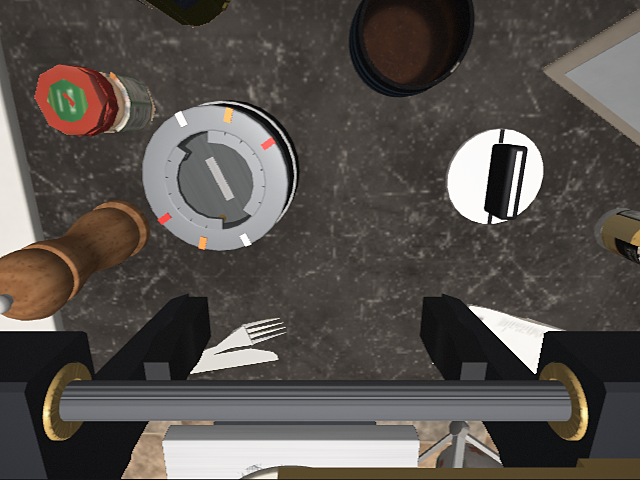

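This view shows the whole rim: white marks at (181,119) and (245,240), orange at (229,116) and (203,243), red at (267,143) and (165,219). The lid is at about (495,177), with its stripe at (515,185).

```bash
python3 - <<'E'
from h import *
np.set_printoptions(precision=4,suppress=True)
s=dict(np.load('w3.npz')); im=cv2.imread('pics/w3.png')[:,:,::-1]
hsv=cv2.cvtColor(np.ascontiguousarray(im),cv2.COLOR_RGB2HSV)
M={'w':(lambda h:(h[...,1]<40)&(h[...,2]>215)),'o':(lambda h:(h[...,0]>10)&(h[...,0]<25)&(h[...,1]>120)&(h[...,2]>150)),'r':(lambda h:((h[...,0]<8)|(h[...,0]>170))&(h[...,1]>120)&(h[...,2]>150))}
ap={'w':[(181,119),(245,240)],'o':[(229,116),(203,243)],'r':[(267,143),(165,219)]}
for k in ap:
    m=M[k](hsv);P=[]
    for x,y in ap[k]:
        ys,xs=np.where(m[y-13:y+14,x-13:x+14]); P.append(onz('wrist',(xs.mean()+x-13,ys.mean()+y-13),.085,s))
    v=P[0]-P[1]; print(k,P,(P[0]+P[1])/2,np.linalg.norm(v),np.degrees(np.arctan2(v[1],v[0])))
R=[r for a,r in stripe(im,(440,120,550,230)) if a<600]
for r in R:
    b=cv2.boxPoints(r); d=[np.linalg.norm(b[0]-b[1]),np.linalg.norm(b[1]-b[2])]
    P=[(b[0]+b[1])/2,(b[2]+b[3])/2] if d[0]<d[1] else [(b[1]+b[2])/2,(b[3]+b[0])/2]
    W=[onz('wrist',p,.059,s) for p in P]; v=W[1]-W[0]; print('stripe',(W[0]+W[1])/2,np.linalg.norm(v),np.degrees(np.arctan2(v[1],v[0])))
g=cv2.cvtColor(np.ascontiguousarray(im),cv2.COLOR_RGB2GRAY); q=np.argwhere(g[120:232,440:548]>200)[:,::-1]+[440,120]
e=cv2.fitEllipse(cv2.convexHull(q.astype(np.int32))); print('cap',e,onz('wrist',e[0],.023,s))
E
```

```text
w [array([0.5269, 0.0682, 0.085 ]), array([0.4347, 0.0262, 0.085 ])] [0.4808 0.0472 0.085 ] 0.10135130584128171 24.522073362723553
o [array([0.5298, 0.0335, 0.085 ]), array([0.4318, 0.0607, 0.085 ])] [0.4808 0.0471 0.085 ] 0.10166432087855339 -15.526685088986984
r [array([0.5096, 0.0053, 0.085 ]), array([0.4519, 0.089 , 0.085 ])] [0.4808 0.0471 0.085 ] 0.10163150855954924 -55.454196079106424
stripe [ 0.4751 -0.1957  0.059 ] 0.053489865161268906 -179.9232959839567
stripe [ 0.4432 -0.1867  0.059 ] 0.013016907671525468 -106.83989038969662
cap ((494.83563232421875, 175.9375), (88.35694885253906, 101.19205474853516), 46.95132064819336) [ 0.4768 -0.195   0.023 ]
```

```bash
python3 -m inch '[[1,0.083,0.554,0.1,0,0,0],[1,0.083,0.554,0.2,0,0,0],[1,0.083,0.554,0.3,0,0,0],[1,0.083,0.554,0.42,0,0,0],[1,0.083,0.554,0.5,0,0,0],[1,0.083,0.554,0.5,0,0,0]]' && python3 - <<'E'
from h import *
s,_=snap('wrist','w4.png'); print(s['eef_pos'],s['tool_rot'][:,0])
K,R,o=cam('wrist',s)
for P in [(0.502,-.196,.059),(.448,-.196,.059)]: 
    c=R.T@(np.array(P)-o); print((K@c/c[2])[:2])
E
```

```text
clock: 2.8
eef_pos: [0.4745, -0.1983, 0.2533]
tool_rot: [[1.0, -0.003, -0.003], [-0.003, -1.0, 0.002], [-0.003, -0.002, -1.0]]
contact_force: [0.0, -0.2, -0.2]
width: 0.0879
grip_force: 0.0
[ 0.47445196 -0.19829758  0.25325441] [ 0.99998966 -0.00335669 -0.0030679 ]
[310.99687097 230.10574985]
[311.61868574 333.17311874]
```

View pics/w4.png

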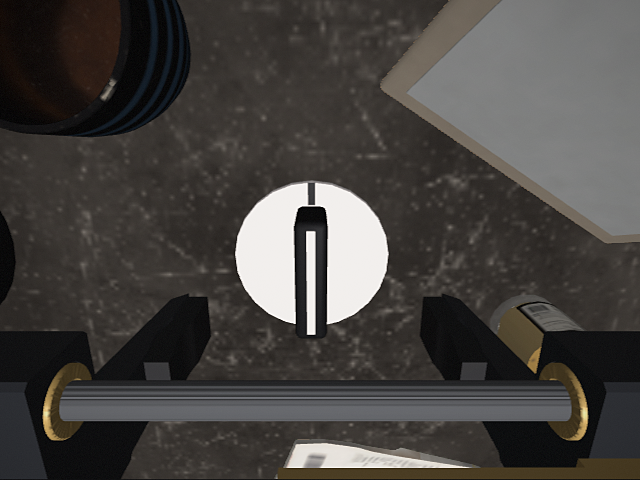

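Here the stripe runs from (311,231) to (311,334), exactly where predicted. I'll check how far the green-capped jar is from the gripper body before going down.

```bash
python3 - <<'E'
from h import *
im=cv2.imread('pics/d0.png'); h=cv2.cvtColor(im,cv2.COLOR_BGR2HSV)[170:240,350:400]
ys,xs=np.where((h[...,0]>40)&(h[...,0]<85)&(h[...,1]>100)); print(xs.min()+350,xs.max()+350,ys.min()+170,ys.max()+170)
print(onz('side',((xs.min()+xs.max())/2+350,ys.min()+170+4),.099))
im=cv2.imread('pics/w2.png'); h=cv2.cvtColor(im,cv2.COLOR_BGR2HSV)[260:350,430:520]
ys,xs=np.where((h[...,0]>40)&(h[...,0]<85)&(h[...,1]>100)); q=np.c_[xs+430,ys+260].astype(np.int32); e=cv2.fitEllipse(cv2.convexHull(q)); print(e)
t=np.radians(14.5); s={'eef_pos':np.array([.4613,-.188,.4043]),'tool_rot':np.array([[.968,.251,0],[.251,-.968,0],[0,0,-1.]])}
print(onz('wrist',e[0],.09,s))
E
```

```text
368 389 177 192
[ 0.42184386 -0.33115512  0.099     ]
((474.6737365722656, 308.115966796875), (49.233951568603516, 59.68598556518555), 123.26397705078125)
[ 0.42366088 -0.33470533  0.09      ]
```

```bash
python3 -m inch '[[1,0,0,0.1,0,0,0],[1,0,0,0.2,0,0,0],[1,0,0,0.205,0,0,0],[0,0,0,0.205,0,0,0],[0,0,0,0.205,0,0,0],[0,0,0,0.205,0,0,0],[0,0,0,0.205,0,0,0],[0,0,0,0.205,0,0,0]]'
```

```text
clock: 3.85
eef_pos: [0.4754, -0.1963, 0.1933]
tool_rot: [[1.0, -0.0, 0.0], [-0.0, -1.0, -0.0], [0.0, 0.0, -1.0]]
contact_force: [-0.2, -0.2, 0.5]
width: 0.04
grip_force: 0.0
```

```bash
python3 -m inch '[[0,0,0,0,0,0,0],[0,0,0,0,0,0,0],[0,0,0,0,0,0,0],[0,0,0,0,0,0,0],[0,0,0,0,0,0,0]]'
```

```text
clock: 4.47
eef_pos: [0.4754, -0.1963, 0.1932]
tool_rot: [[1.0, -0.001, -0.0], [-0.001, -1.0, 0.0], [-0.0, -0.0, -1.0]]
contact_force: [-0.3, 0.4, 0.4]
width: 0.0157
grip_force: 30.0
```

```bash
python3 -m inch '[[0,0,0,-0.1,0,0,0],[0,0,0,-0.25,0,0,0],[0,0,0,-0.42,0,0,0],[0,0,0,-0.42,0,0,0]]'; python3 - <<'E'
from h import *
print('bottle',onz('side',(203,313),0),onz('scene',(200,285),0)); print('mill',onz('side',(321,375),0),onz('scene',(239,382),0)); print('bottle top at z.3',onz('scene',(183,130),.3))
E
```

```text
clock: 4.97
eef_pos: [0.4757, -0.1965, 0.3224]
tool_rot: [[1.0, -0.0, 0.006], [-0.0, -1.0, -0.004], [0.006, 0.004, -1.0]]
contact_force: [-0.1, 0.7, -3.0]
width: 0.0158
grip_force: 30.0
bottle [0.63217678 0.08260382 0.        ] [0.65826476 0.06580762 0.        ]
mill [0.41715886 0.17651371 0.        ] [0.41462657 0.17386145 0.        ]
bottle top at z.3 [0.67562751 0.04485703 0.3       ]
```

```bash
python3 - <<'E'
from h import *
s=dict(np.load('w3.npz')); 
for p in [(195,27),(215,20),(165,14)]: print(onz('wrist',p,0,s))
print(bot.observe()['q'])
E
```

```text
[0.60333476 0.07556473 0.        ]
[0.6088062  0.05760578 0.        ]
[0.61341002 0.10072058 0.        ]
[-6.19667842e-01  3.70178472e-01  1.64535647e+00 -2.78700082e-05
  1.11926971e+00  9.51554252e-01]
```

```bash
python3 -m inch '[[0,0,-0.1,0,0,0,-0.08],[0,0.01,-0.25,0,0,0,-0.2],[0,0.019,-0.42,0,0,0,-0.32],[0,0.019,-0.58,0,0,0,-0.44],[0,0.019,-0.72,0,0,0,-0.52],[0,0.019,-0.812,0,0,0,-0.545],[0,0.019,-0.812,0,0,0,-0.545],[0,0.019,-0.812,0,0,0,-0.545]]'; python3 - <<'E'
from h import *
np.set_printoptions(precision=4,suppress=True)
s,_=snap('wrist','w5.png'); print(s['eef_pos'],s['tool_rot']); snap('side','d5.png')
a=cv2.imread('pics/w5.png');b=cv2.imread('pics/d5.png')
b=cv2.resize(b[120:300,180:420],(533,400)); a=cv2.resize(a[:,120:520],(267,320)); o=np.zeros((400,800,3),np.uint8); o[:320,:267]=a; o[:,267:]=b; cv2.imwrite('pics/c5.png',o)
E
```

```text
clock: 5.98
eef_pos: [0.4812, 0.0466, 0.3185]
tool_rot: [[0.91, 0.414, -0.001], [0.414, -0.91, -0.0], [-0.001, -0.0, -1.0]]
contact_force: [-0.8, -0.3, -1.2]
width: 0.0157
grip_force: 30.0
[0.4812 0.0466 0.3185] [[ 0.9103  0.414  -0.0013]
 [ 0.414  -0.9103 -0.0001]
 [-0.0012 -0.0005 -1.    ]]
```

View pics/c5.png

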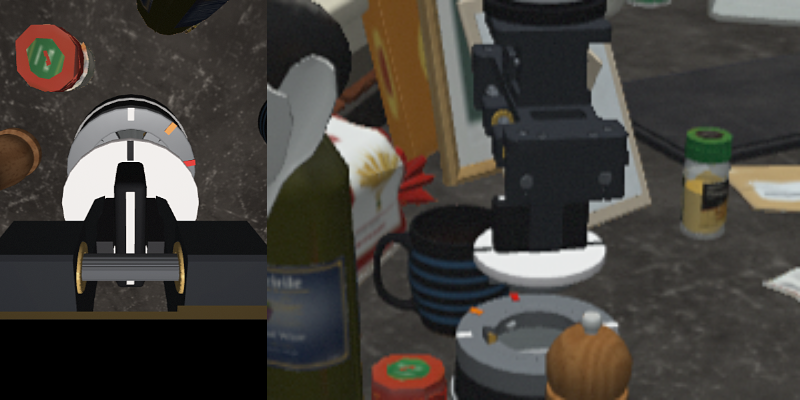

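The lid is held level above the mouth, its stripe in line with the white mark (crop column ~130). I'll measure how far the lid sits from the tool axis before inserting it.

```bash
python3 - <<'E'
from h import *
np.set_printoptions(precision=4,suppress=True)
im=cv2.imread('pics/w5.png')[:,:,::-1]; s=bot.observe()
g=cv2.cvtColor(np.ascontiguousarray(im),cv2.COLOR_RGB2GRAY)
for a,r in stripe(im,(200,180,430,460),215): print(a,r)
m=(g>215)
pts=[]
for y in range(225,320,4):
    xs=np.where(m[y,190:440])[0]+190
    for x in (xs.min(),xs.max()+1): pts.append(onz('wrist',(x,y),s['eef_pos'][2]-.1932+.023,s))
P=np.array(pts)
from scipy.optimize import least_squares
f=least_squares(lambda c:np.hypot(P[:,0]-c[0],P[:,1]-c[1])-c[2],[.48,.047,.044],loss='soft_l1',f_scale=.0005); print(f.x,np.abs(f.fun).max(), (f.x[:2]-s['eef_pos'][:2])@np.array(s['tool_rot'])[:2,:2])
w=np.where(m[200:260,300:345].mean(1)>0)[0]
E
```

```text
13287 ((314.5, 270.5), (119.0, 203.0), 90.0)
1103 ((314.5, 333.5), (91.0, 11.0), 90.0)
51 ((315.0, 423.5), (10.0, 5.0), 0.0)
[0.4809 0.0467 0.0431] 0.0003263167723814783 [-0.0001 -0.0005]
```

```bash
python3 -m inch '[[0,0,0.002,0.05,0,0,0],[0,0,0.002,0.1,0,0,0],[0,0,0.002,0.125,0,0,0],[0,0,0.002,0.14,0,0,0],[0,0,0.002,0.15,0,0,0],[0,0,0.002,0.16,0,0,0]]'
```

```text
clock: 6.82
eef_pos: [0.4815, 0.0467, 0.2713]
tool_rot: [[0.91, 0.415, 0.001], [0.415, -0.91, -0.0], [0.001, 0.0, -1.0]]
contact_force: [0.5, -0.3, -1.5]
width: 0.0158
grip_force: 30.0
```

```bash
python3 -m inch '[[0,0,0,0.008,0,0,0],[0,0,0,0.016,0,0,0],[0,0,0,0.022,0,0,0],[0,0,0,0.026,0,0,0],[0,0,0,0.026,0,0,0]]'
```

```text
clock: 7.45
eef_pos: [0.4814, 0.0467, 0.2634]
tool_rot: [[0.91, 0.415, -0.0], [0.415, -0.91, 0.0], [-0.0, -0.0, -1.0]]
contact_force: [-0.7, -0.2, -1.8]
width: 0.0157
grip_force: 30.0
```

```bash
python3 -m inch '[[0,0,0,0.003,0,0,0],[0,0,0,0.006,0,0,0],[0,0,0,0.006,0,0,0]]'; python3 -m inch '[[0,0,0,0.003,0,0,0],[0,0,0,0.005,0,0,0],[0,0,0,0.005,0,0,0]]'
```

```text
clock: 7.82
eef_pos: [0.4814, 0.0468, 0.2631]
tool_rot: [[0.91, 0.415, 0.001], [0.415, -0.91, -0.0], [0.001, 0.001, -1.0]]
contact_force: [-6.4, -0.5, 15.8]
width: 0.0155
grip_force: 30.0
clock: 8.2
eef_pos: [0.4814, 0.0468, 0.2631]
tool_rot: [[0.91, 0.415, 0.001], [0.415, -0.91, -0.001], [0.001, 0.001, -1.0]]
contact_force: [-14.8, -0.8, 33.8]
width: 0.0159
grip_force: 30.0
```

The force climbs while z stays at 0.2631, so the lid is fully seated. Now I'll ease the push and twist.

```bash
python3 -m inch '[[0,0,0,-0.008,0,0,0],[0,0,0,-0.009,0,0,0]]'; python3 -m inch '[[0,0,0,0,0,0,0.1],[0,0,0,0,0,0,0.22],[0,0,0,0,0,0,0.35],[0,0,0,0,0,0,0.5],[0,0,0,0,0,0,0.64],[0,0,0,0,0,0,0.76],[0,0,0,0,0,0,0.85],[0,0,0,0,0,0,0.89],[0,0,0,0,0,0,0.89],[0,0,0,0,0,0,0.89]]'; python3 - <<'E'
from h import *
np.set_printoptions(precision=4,suppress=True)
s,_=snap('wrist','w6.png'); T=s['tool_rot'];print(s['contact_force'],s['ft_torque'],np.degrees(np.arctan2(T[1,0],T[0,0])))
E
```

```text
clock: 8.45
eef_pos: [0.4816, 0.0467, 0.2632]
tool_rot: [[0.91, 0.415, 0.001], [0.415, -0.91, -0.0], [0.001, 0.0, -1.0]]
contact_force: [-0.2, -0.5, 2.4]
width: 0.0157
grip_force: 30.0
clock: 9.7
eef_pos: [0.4817, 0.0466, 0.2632]
tool_rot: [[0.964, -0.267, 0.001], [-0.267, -0.964, -0.0], [0.001, -0.0, -1.0]]
contact_force: [-0.5, -0.2, 5.9]
width: 0.0162
grip_force: 30.0
[-0.4923 -0.1691  5.8928] [-0.0008  0.066   0.1154] -15.51202576987814
```

View pics/w6.png

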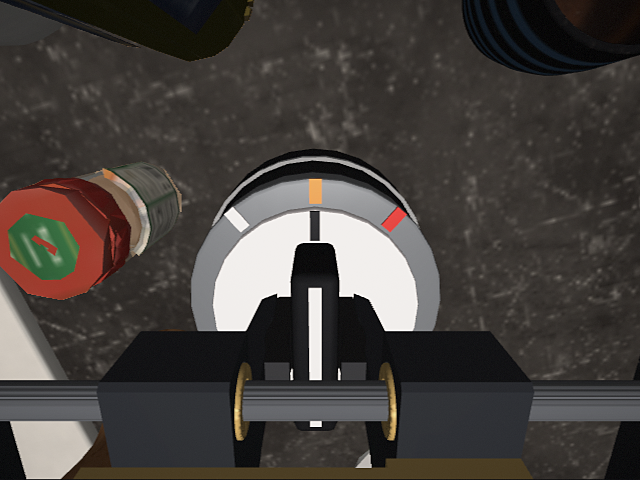

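The stripe (column 316), the lid's tick (315,226) and the orange mark (316,190) line up. The measured twist of 0.115 N m matches the spring at the pulse mark, so I'm handing in.

```bash
python3 -c "
from rig import bot
print(bot.hand_in())"
```

```text
the job is handed in; nothing more can be done
None
```

The lid is fully seated on the rim, turned 40° clockwise to the orange pulse mark without reaching the lock click, and still held in the gripper; the job was handed in at about 10 s, with no contact with the mug, spice jar or pepper mill noticed.

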